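# Cover the dish and show its mark to the camera in the mirror

### The job

Set the loose lid onto the white porcelain dish on the viewing stand so that it sits seated and level, setting it down rather than dropping it, without shifting the dish. Then take the bar on top of the stand's sprung mirror and tilt the mirror until the mark on top of the lid's knob appears in the middle of the bench camera's view in the mirror. Finish while still holding the mirror at that angle (do not let go, it springs back), and leave the vials and the beaker standing where they are.

Things in the scene. Friction and masses are not known exactly. Their poses are not given: they have to be found in the camera images.
- lid_knob (a point): The lid: white porcelain disc, 90 mm across, 4 mm thick; on top an upright cylindrical knob, 20 mm across, 34 mm tall; underneath a round boss, 56 mm across, 5 mm deep, on which it stands on the bench in front of the stand, to the right; 60 to 130 g. This point: on the knob's axis where it is gripped, 31 mm above the boss's foot, 22 mm above the disc's top, 12 mm below the knob's top. z up.
- lid_mark (a point): The mark: a black ring with a cross, 16 mm across, on the flat top of the lid's knob. This point is its centre, 43 mm above the boss's foot (38 mm above the underside of the disc). z up.
- lid_seat (a point): Centre of the underside of the lid's disc (the face that rests on the rim), 5 mm above the boss's foot, 26 mm below lid_knob. z up.
- dish_rim (a point): Centre of the mouth of the dish, at rim height. The dish: white porcelain bowl, 85 mm across (90 with its pouring lip), 30 mm tall, 150 g, loose on the stand's plate between camera and mirror, 120 to 240 mm from the mirror. Rim 40 mm above the bench. The lid's boss enters the mouth with some mm to spare all round; seated, lid_seat is within 2.5 mm of this height. z up.
- lens (a point): Front of the bench camera's lens, 195 mm above the bench; the camera is a black 44 mm box on a post at the right end of the stand. It looks level along the stand, straight at mirror_axis. Frame of the stand: y from camera to mirror, x across the stand (away from the robot), z up. The stand is fixed: an aluminium plate 100 x 400 mm, 10 mm thick, with camera and mirror.
- mirror_axis (a point): Middle of the mirror's face, which lies on its level tilt axis, 195 mm above the bench, 318 mm from the lens, at the left end of the stand between two uprights (102 mm over all, up to 8 mm above the axis). Frame of the stand: y from camera to mirror, x = tilt axis, z up; it does not turn with the mirror.
- mirror (a joint): Tilt of the mirror (66 x 70 mm), rad: 0 = upright, square to the camera's sight, at its stop; grows to 0.7 as the bar on top is drawn towards the camera and the face looks down at the dish. A spring (1 to 3 N at the bar) pulls it back to 0. The reflected line of sight dips by twice this value: it must be half the angle by which the mark lies below level, seen from mirror_axis.
- mirror_bar (a point): Middle of the mirror's black cross bar: round, 16 mm thick, 36 mm long, parallel to the tilt axis, on a 12 x 5 mm neck. At joint 0 it is 92 mm above mirror_axis and 4.5 mm behind it (farther from the camera); it turns with the mirror about that axis. The mirror's frame ends 57 mm below the bar's centre. x along the bar.
- view_line (a point): The camera's line of sight after the mirror: from mirror_axis along this frame's -y (at joint 0 straight back to the camera); x = tilt axis. It turns twice as far as the mirror. A slim dark pointer, 56 mm long, geared to the mirror on the outside of the upright near the robot, points parallel to it (do not handle it). The mark is in mid-view when its z and x in this frame are near 0.
- vial_violet: Bystander: a screw-cap vial, 29 mm across, 57 mm tall, standing behind the stand. Origin under its foot.
- vial_stray: Bystander: a screw-cap vial, 26 mm across, 56 mm tall, standing to the right. Origin under its foot.
- beaker: Bystander: a glass beaker, 74 mm across, 90 mm tall, standing to the left. Origin under its foot.
Mind the look-alikes: they are no part of the job. Leave any green look-alike of the part that bears lid_knob alone. What is shaped like the part that bears dish_rim but red is not meant.

How it is judged:
By the outcome, as a careful person would: the job done as asked, in the order asked, and still so for the second after the job is handed in, while the arm keeps its last pose, push and grip.
It also fails if it takes over 48 s, if anything falls off the work surface, if the arm or the gripper's body presses on something with over 40 N, if the wrist force passes 120 N, or if a joint passes its speed limit or range.

### The arm

A 7-joint arm with a two-finger parallel gripper is mounted at the origin on a cart in front of the work surface, level with it; the furniture and walls round the work are solid. World frame = base frame: x ahead of the robot, y to its left, z up, the work surface at z = 0. Lengths are in m, angles in rad, forces in N, time in s.
With the tool pointing down it reaches from about 0.425 to 0.875 m from the base axis. Payload 8.4 kg.
Tool frame: the origin (TCP) lies between the finger pads; the fingertips stand 11 mm ahead of it and the grasp point (between the pads) lies 8 mm behind it; x points along the fingers, z is the direction in which the jaws open and shut, and the axes are right-handed (so a half turn about x gives the same grasp; the last joint's range is limited). The gripper opens to 85 mm and grips with 20 to 120 N. Pads are 22 mm wide; open, the fingers measure 114 mm over their backs; the gripper's body (76 mm by 85 mm) begins 54 mm behind the grasp point. The pads swing forward as they close: fully open they stand 13 mm farther back than shut.
Start: joints at [-1.325, 0.333, 0.04, 1.465, -0.013, 1.343, -0.059], TCP at [0.22, 0.612, 0.218] pointing down, gripper open.
Joint ranges: [-2.58, 2.58], [-0.38, 2.09], [-1.3, 1.39], [0.25, 2.4], [-1.5, 4.64], [0.08, 2.09], [-2.65, 2.65]. Speed limits (rad/s): [2.22, 2.22, 2.79, 2.79, 3.14, 3.14, 3.14].

### API

Orientations are given as a unit quaternion [x, y, z, w].
In Python, from station import observe, eyes, env, regions_of, spot_point gives the robot as it stands.
- The arm moves only by the tool apply_moves, never from a script. Its argument "motion" is a list that holds one entry, the list of rows, each a list of 6 numbers: the shift along the tool's x, y, z in m, then the turn, a rotation vector about the tool's x, y, z in rad. In form: [[[dx, dy, dz, wx, wy, wz], ...]]. A call has 1 to 20 rows; each row shifts and turns the commanded pose from where the row before left it, along the tool's axes as they then stand; what a row does not reach is not made up. A row lasts 1/8 s, in which the tool goes at most 62.5 mm and 10.7 degrees, less where a joint would pass 70% of its speed; a pose out of reach is approached as far as the arm can. A call with a gripper value outside its range is refused whole. "jaw" is the opening, from 0 (shut) to 1 (fully open), set as the call begins (left out, the last holds). The fingers move at their own pace and stop on an object; "squeeze" is the grip in N (left out, the last holds). Time passes only in rows, so rows that do not move let the fingers close. It gives the time, the measured TCP pose, the force and the opening at its end, in the units of the state.
- observe(): the state, without advancing time (a new reading comes with each control period).
- eyes.camera(name): name is "scene" or "side" or "wrist"; returns a dict with "img" (420x560x3 uint8, blue, green, red), "depth" (420x560 float32, m along the optical axis (not along the pixel's ray), 0 where there is no reading), "camera_matrix" (3x3 intrinsics, pixels), "position" and "orientation" of the camera in the world. Camera axes: x right, y up, looking along -z (the intrinsics and any distortion apply to the point x, -y, -z); pixel columns grow to the right and rows downward; lengths in m; the calibration is good to about 2 mm. A picture is of the moment at which its call begins.
- env.sign_off(): hands the job in, once; it reports no verdict.
Trained networks look in the newest picture that a camera, given by its name, has taken for a name from the list of things; names that differ only in an ending like _2 or _b are one class to them, and where a whole thing is asked for, a point or a joint stands for the part that bears it (a point fixed in the world has none). Each returns a list of dicts, best first, with "score" (0 to 1); they miss things now and then, are a little off and sometimes report something else, mostly with a low value. They report only what shows in the picture. A call takes as long as a camera call. They do not tell look-alikes from the thing itself.
- regions_of(label, camera): "mask" (420x560 bool, what is visible of it).
- spot_point(label, camera): "position" ([x, y, z] in m, in world coordinates, good to about 4 mm: a listed point, or the origin of a listed thing).
The state is a dict: "time_s": time; "q": joint angles; "joint_velocities": joint speeds; "tau": joint torques, N m; "ee_pos": TCP position; "orientation": TCP orientation; "force": force on the tool from outside, world axes, zero at the start; "moment": the same for the moment, N m; "finger_gap": opening from 0.0 (shut) to 1.0 (fully open).
Only numpy, scipy, OpenCV 4.12 (cv2) and the standard library are available. Lean on these libraries where they do the work, as an engineer would, in place of code of your own. Each camera call takes 0.05 s, during which the arm holds its last target.

## Working session

There is one attempt and no reset: what is moved stays moved. The work goes in short steps, Python scripts to look and compute and a tool call to move; the robot and the scene stay as the last step left them, time stands still between calls to the robot, and variables do not carry over. Pictures are saved under pics/ and viewed, and the job is handed in when it is done.

Besides the shell and the picture viewer there is one more tool, called after "Request:" as name([rows], argument=value, ...), one row to a line, values as JSON. apply_moves: Moves the arm, as the interface text tells. Its arguments: {"type":"object","properties":{"motion":{"type":"array","items":{"type":"array","items":{"type":"array","items":{"type":"number"}}}},"jaw":{"type":"number"},"squeeze":{"type":"number"}},"required":["motion"]}

```bash
ls; mkdir -p pics
cat > h.py <<'E'
import numpy as np, cv2
from scipy.spatial.transform import Rotation as R
from station import observe, eyes, env, regions_of, spot_point
def cam(n,save=None):
    c=eyes.camera(n)
    if save: cv2.imwrite('pics/'+save+'.png',c['img'])
    return c
def px2w(c,u,v,d):
    K=np.array(c['camera_matrix']);x=(u-K[0,2])/K[0,0]*d;y=(v-K[1,2])/K[1,1]*d
    return R.from_quat(c['orientation']).apply(np.stack([x,-y,-np.asarray(d)*np.ones_like(x)],-1))+c['position']
def w2px(c,p):
    K=np.array(c['camera_matrix']);q=R.from_quat(c['orientation']).inv().apply(np.asarray(p)-c['position'])
    return np.array([K[0,0]*q[...,0]/-q[...,2]+K[0,2],K[1,1]*-q[...,1]/-q[...,2]+K[1,2]]).T
E
python3 - <<'E'
from h import *
np.set_printoptions(precision=4,suppress=True)
s=observe();print(s)
for n in ['scene','side','wrist']:
    c=cam(n,n+'0');print(n,c['position'],c['orientation'],c['camera_matrix'],[k for k in c])
    for l in ['lid_knob','lid_mark','lid_seat','dish_rim','lens','mirror_axis','mirror_bar','vial_violet','vial_stray','beaker']:
        for r in spot_point(l,n): print(n,l,round(r['score'],2),np.round(r['position'],4),np.round(w2px(c,r['position'])))
E
```

```text
pics
{'time_s': 0.0, 'q': array([-1.3252,  0.3339,  0.0399,  1.4663, -0.0134,  1.3433, -0.0585]), 'joint_velocities': array([-0.0013, -0.0004,  0.0006, -0.0009,  0.0012,  0.0003, -0.0012]), 'tau': array([ -0.    , -65.8548,   1.3654, -40.5565,   0.0167,   0.0126,
         0.    ]), 'ee_pos': array([0.2196, 0.6113, 0.2175]), 'orientation': array([-0.4072,  0.5788,  0.4064,  0.5779]), 'force': array([-0.1447, -0.3324, -0.1866]), 'moment': array([-0.0415, -0.0109, -0.0066]), 'finger_gap': 0.9979988729638466}
scene [-0.4211 -0.7065  1.6147] [ 0.2985 -0.1583 -0.4198  0.8424] [[516.4356   0.     279.2582]
 [  0.     516.4356 211.153 ]
 [  0.       0.       1.    ]] ['img', 'depth', 'camera_matrix', 'position', 'orientation']
scene lid_knob 0.89 [ 0.4291 -0.1643  0.0327] [293. 275.]
scene lid_knob 0.7 [ 0.3825 -0.2939  0.0316] [315. 304.]
scene lid_knob 0.58 [ 0.4597 -0.0367  0.0282] [270. 253.]
scene lid_mark 0.7 [ 0.3815 -0.2903  0.047 ] [314. 301.]
scene lid_mark 0.66 [ 0.4377 -0.1655  0.0434] [294. 272.]
scene lid_mark 0.64 [ 0.4591 -0.0354  0.0449] [269. 250.]
scene lid_seat 0.93 [ 0.3
[... 1636 characters left out ...]
2 [0.6264 0.0696 0.039 ] [287. 237.]
side lens 0.92 [ 0.634  -0.1136  0.1943] [317. 211.]
side lens 0.35 [0.6264 0.2135 0.2856] [272. 149.]
side mirror_axis 0.89 [0.6207 0.2078 0.1946] [271. 177.]
side mirror_bar 0.84 [0.6258 0.2154 0.2848] [272. 150.]
side vial_violet 0.72 [ 0.7248 -0.0396  0.0021] [330. 258.]
side vial_violet 0.31 [ 0.4326 -0.1639  0.0064] [253. 292.]
side vial_stray 0.6 [ 0.4913 -0.4344  0.0007] [318. 349.]
side beaker 0.75 [ 0.5138  0.398  -0.0027] [224. 217.]
wrist [0.1434 0.6392 0.3735] [-0.1286 -0.0907  0.568   0.8078] [[327.5664   0.     282.5557]
 [  0.     327.5664 206.0295]
 [  0.       0.       1.    ]] ['img', 'depth', 'camera_matrix', 'position', 'orientation']
```

Run:
```python
import cv2,numpy as np
a=cv2.imread('pics/scene0.png');b=cv2.imread('pics/side0.png')
A=cv2.resize(a[120:330,160:400],None,fx=2.5,fy=2.5,interpolation=3)
B=cv2.resize(b[120:370,180:380],None,fx=2.4,fy=2.4,interpolation=3)
cv2.imwrite('pics/sceneC.png',A);cv2.imwrite('pics/sideC.png',B)
```

```text
(no output)
```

View pics/sceneC.png

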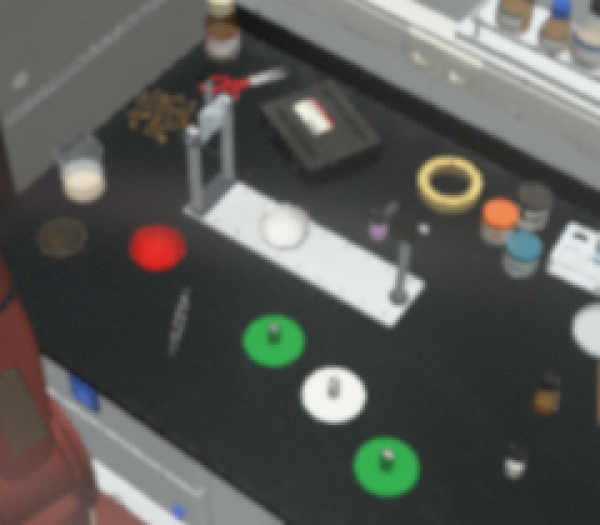

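View pics/sideC.png

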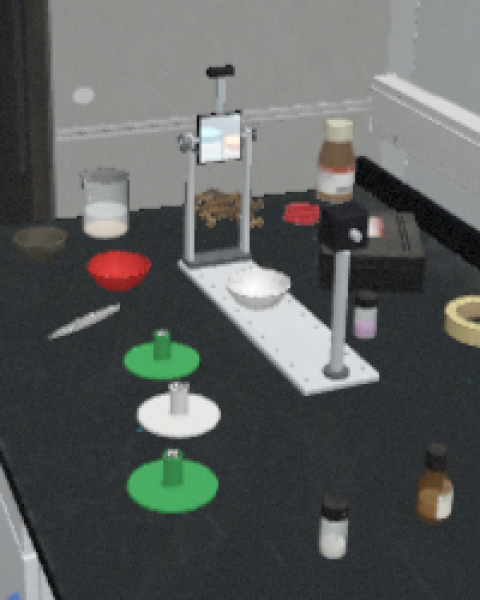

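View pics/scene0.png

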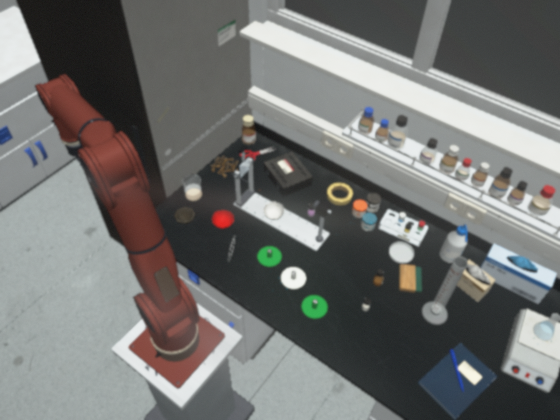

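The white lid is at scene (293,275) and side (254,283). Its look-alikes are the green lids at scene (270,253) and (315,304). The white dish on the stand is at scene (273,211) and side (287,237); the red bowl at side (229,229) isn't meant. The enlarged crops confirm both choices.

```bash
cat >> h.py <<'E'
np.set_printoptions(precision=4,suppress=True)
def delta(p0,q0,p1,q1):
    r0=R.from_quat(q0);r1=R.from_quat(q1)
    return r0.inv().apply(np.asarray(p1)-p0),(r0.inv()*r1).as_rotvec()
def quat(x,z):
    x=np.array(x,float);x/=np.linalg.norm(x);z=np.array(z,float);z-=x*(z@x);z/=np.linalg.norm(z)
    return R.from_matrix(np.stack([x,np.cross(z,x),z],1)).as_quat()
E
python3 - <<'E'
from h import *
s=observe();r=R.from_quat(s['orientation']);print(r.as_matrix())
c=cam('wrist')
print('cam in tool',r.inv().apply(c['position']-s['ee_pos']),(r.inv()*R.from_quat(c['orientation'])).as_matrix())
for z in ([0,1,0],[0,-1,0],[1,0,0],[-1,0,0]):
    print(z,delta(s['ee_pos'],s['orientation'],[.4,.2,.32],quat([0,0,-1],z)))
E
```

```text
[[-0.     -0.9411  0.338 ]
 [-0.      0.338   0.9411]
 [-1.     -0.     -0.    ]]
cam in tool [-0.1551  0.0811  0.0001] [[-0.0005  0.3109 -0.9504]
 [-0.0002  0.9504  0.3109]
 [ 1.      0.0004 -0.0004]]
[0, 1, 0] (array([-0.1016, -0.3089, -0.3266]), array([-0.3448, -0.    , -0.    ]))
[0, -1, 0] (array([-0.1016, -0.3089, -0.3266]), array([ 2.7968, -0.    ,  0.    ]))
[1, 0, 0] (array([-0.1016, -0.3089, -0.3266]), array([ 1.226, -0.   ,  0.   ]))
[-1, 0, 0] (array([-0.1016, -0.3089, -0.3266]), array([-1.9156, -0.    , -0.    ]))
```

Request:
apply_moves([
  [[-0.0114, -0.0357, -0.0334, 0, 0, 0], [-0.0114, -0.0357, -0.0334, 0, 0, 0], [-0.0114, -0.0357, -0.0334, 0, 0, 0], [-0.0114, -0.0357, -0.0334, 0, 0, 0], [-0.0114, -0.0357, -0.0334, 0, 0, 0], [-0.0114, -0.0357, -0.0334, 0, 0, 0], [-0.0114, -0.0357, -0.0334, 0, 0, 0], [-0.0114, -0.0357, -0.0334, 0, 0, 0], [-0.0114, -0.0357, -0.0334, 0, 0, 0], [0, 0, 0, -0.115, 0, 0], [0, 0, 0, -0.115, 0, 0], [0, 0, 0, -0.115, 0, 0], [0.0087, -0.0013, -0.048, 0, 0, 0], [0.0087, -0.0013, -0.048, 0, 0, 0], [0.0087, -0.0013, -0.048, 0, 0, 0], [0.0087, -0.0013, -0.048, 0, 0, 0], [0.0087, -0.0013, -0.048, 0, 0, 0], [0.0087, -0.0013, -0.048, 0, 0, 0], [0.0087, -0.0013, -0.048, 0, 0, 0], [0.0087, -0.0013, -0.048, 0, 0, 0]],
], jaw=0.7, squeeze=30)

```text
time_s: 4.2
ee_pos: [0.4308, -0.1654, 0.2514]
orientation: [-0.5, 0.499, 0.5, 0.5]
force: [0.9, 0.5, -0.9]
finger_gap: 0.7
```

```bash
cat > look.py <<'E'
from h import *
import sys
n=sys.argv[1]
s=observe();print(s['time_s'],s['ee_pos'],s['orientation'],R.from_quat(s['orientation']).as_matrix()[:,2],s['finger_gap'],s['force'])
print(s['q'])
c=cam('wrist',n)
for l in sys.argv[2:]:
    for r in spot_point(l,'wrist'): print(l,round(r['score'],2),np.round(r['position'],4),np.round(w2px(c,r['position'])))
np.save('last.npy',np.array([c],dtype=object),allow_pickle=True)
E
python3 look.py w1 lid_knob lid_mark lid_seat
```

```text
4.2 [ 0.4308 -0.1654  0.2514] [-0.5001  0.4995  0.4999  0.5004] [-0.0002  1.      0.0007] 0.6995667143976049 [ 0.9444  0.5367 -0.8655]
[-0.6909 -0.1863  0.8689  1.8844  0.1437  1.3793  1.713 ]
lid_knob 0.91 [ 0.386  -0.2914  0.0303] [170. 132.]
lid_knob 0.77 [ 0.4342 -0.1646  0.0296] [283. 174.]
lid_knob 0.55 [ 0.459  -0.0395  0.0339] [388. 196.]
lid_mark 0.73 [ 0.3818 -0.2923  0.0468] [164. 130.]
lid_mark 0.72 [ 0.4343 -0.1658  0.04  ] [282. 176.]
lid_mark 0.7 [ 0.4555 -0.0363  0.0465] [395. 196.]
lid_seat 0.8 [ 0.4307 -0.1601  0.0066] [286. 167.]
lid_seat 0.66 [ 0.3875 -0.2923  0.0044] [176. 132.]
lid_seat 0.62 [ 0.4644 -0.0355  0.0034] [384. 193.]
lid_seat 0.59 [ 0.4338 -0.1639  0.0299] [283. 174.]
```

View pics/w1.png

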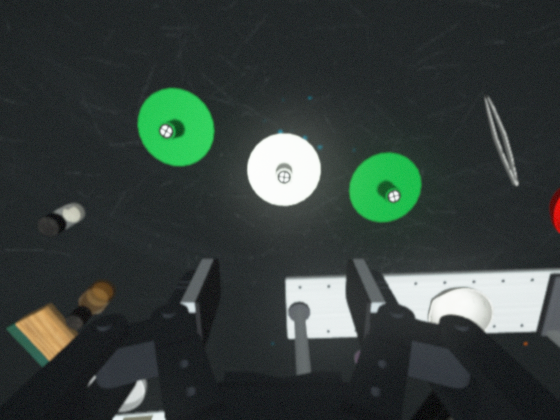

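The wrist view shows the white lid with its mark at (284,177), green lids at either side, and the dish at (460,312).

```bash
cat > lidm.py <<'E'
from h import *
c=np.load('last.npy',allow_pickle=True)[0]
img=c['img'];hsv=cv2.cvtColor(img,cv2.COLOR_BGR2HSV)
m=((hsv[...,1]<60)&(hsv[...,2]>120)).astype(np.uint8)
m[230:]=0
n,l,st,ce=cv2.connectedComponentsWithStats(m)
i=1+np.argmax(st[1:,4]);print(st[i],ce[i])
v,u=np.nonzero(l==i);d=c['depth'][v,u];P=px2w(c,u.astype(float),v.astype(float),d)
k=P[:,2]<0.02;print('disc z',np.median(P[k,2]),'knob top z',np.median(P[P[:,2]>0.037,2]),'knob top xy',P[P[:,2]>0.037,:2].mean(0),(P[:,2]>.037).sum())
cs,_=cv2.findContours((l==i).astype(np.uint8),cv2.RETR_EXTERNAL,cv2.CHAIN_APPROX_NONE)
q=max(cs,key=len)[:,0].astype(float)
o=np.array(c['position']);ray=px2w(c,q[:,0],q[:,1],np.ones(len(q)))-o
for h in (0.009,):
    W=o+ray*((h-o[2])/ray[:,2])[:,None]
    (cx,cy),rr=cv2.minEnclosingCircle(W[:,:2].astype(np.float32))
    A=np.c_[2*W[:,:2],np.ones(len(W))];s=np.linalg.lstsq(A,(W[:,:2]**2).sum(1),rcond=None)[0];print('disc centre',s[:2],np.sqrt(s[2]+s[0]**2+s[1]**2))
big=cv2.resize(img[120:220,230:340],None,fx=5,fy=5,interpolation=2);cv2.imwrite('pics/lidbig.png',big)
g=cv2.cvtColor(img,cv2.COLOR_BGR2GRAY)
E
python3 lidm.py
```

```text
[ 247  133   74   74 4327] [283.5484 169.1701]
disc z 0.008734914397283133 knob top z 0.043002169691443826 knob top xy [ 0.4271 -0.1636] 265
disc centre [ 0.434  -0.1634] 0.04552384518278713
```

View pics/lidbig.png

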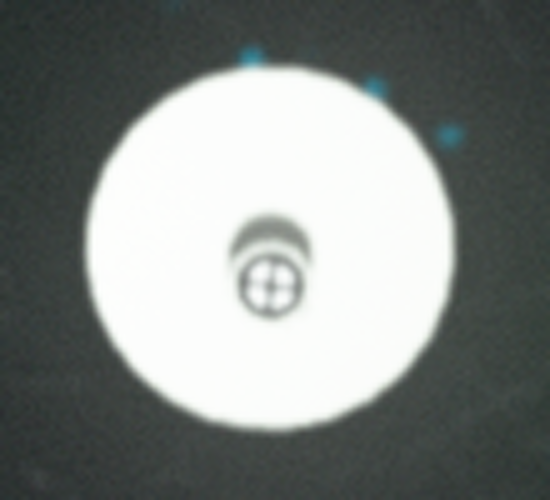

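Run:
```python
from h import *
c=np.load('last.npy',allow_pickle=True)[0]
o=np.array(c['position'])
for h,(u,v) in ((.043,(283.6,176.8)),(0.045,(283.6,176.8))):
    r=px2w(c,np.float64(u),np.float64(v),1.0)-o;print(o+r*(h-o[2])/r[2])
```

```text
[ 0.4341 -0.1634  0.043 ]
[ 0.4336 -0.1635  0.045 ]
```

Request:
apply_moves([
  [[-0.01, -0.015, 0.04, 0, 0, 0], [-0.01, -0.015, 0.04, 0, 0, 0], [-0.01, -0.015, 0.04, 0, 0, 0], [0, -0.005, 0.04, 0, 0, 0], [0, 0, 0.04, 0, 0, 0], [0, 0, 0, 0, 0, 0], [0, 0, 0, 0, 0, 0]],
])

```text
time_s: 5.28
ee_pos: [0.4807, 0.0366, 0.2815]
orientation: [0.5, -0.5, -0.5, -0.5]
force: [-0.7, -0.7, -0.2]
finger_gap: 0.704
```

```bash
python3 look.py w2 dish_rim lens mirror_axis mirror_bar lid_mark
```

```text
5.275 [0.4807 0.0366 0.2815] [ 0.5004 -0.4997 -0.5004 -0.4995] [-0.0016  1.     -0.0002] 0.7036353757349013 [-0.6964 -0.6645 -0.2284]
[-0.8481 -0.0844  0.6472  1.7857  0.0516  1.4236  1.3623]
dish_rim 0.83 [0.6226 0.0668 0.0358] [304. 269.]
dish_rim 0.73 [ 0.4376 -0.1615  0.0322] [118. 132.]
dish_rim 0.67 [0.4744 0.208  0.0281] [418. 162.]
lid_mark 0.98 [ 0.4362 -0.1663  0.0399] [111. 131.]
lid_mark 0.58 [ 0.4549 -0.0381  0.0444] [219. 148.]
```

View pics/w2.png

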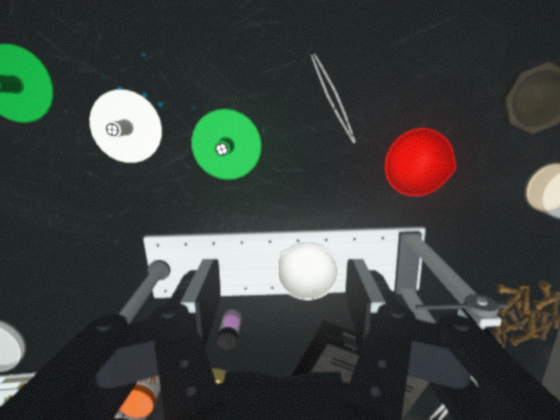

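```bash
cat > dishm.py <<'E'
from h import *
c=np.load('last.npy',allow_pickle=True)[0]
img=c['img'];d=c['depth'];vv,uu=np.mgrid[0:420,0:560].astype(float)
P=px2w(c,uu,vv,d)
def fit(W):
    A=np.c_[2*W[:,:2],np.ones(len(W))];s=np.linalg.lstsq(A,(W[:,:2]**2).sum(1),rcond=None)[0];return s[:2],np.sqrt(s[2]+s[0]**2+s[1]**2)
roi=(np.abs(P[...,0]-.623)<.07)&(np.abs(P[...,1]-.068)<.07)&(d>0)
Z=P[roi][:,2];print('z hist',np.histogram(Z[(Z>0)&(Z<.06)],bins=24,range=(0,.06))[0])
rim=roi&(P[...,2]>.036)&(P[...,2]<.046)
W=P[rim];print('rim n',len(W),'z',np.median(W[:,2]),W[:,:2].min(0),W[:,:2].max(0),fit(W))
plate=(np.abs(P[...,2]-.01)<.004)&(P[...,0]>.5)&(P[...,0]<.72)&(d>0)&(img.min(2)>120)
print('plate z',np.median(P[plate][:,2]))
# contour of dish: depth above plate
m=(roi&(P[...,2]>.015)).astype(np.uint8)
cs,_=cv2.findContours(m,cv2.RETR_EXTERNAL,cv2.CHAIN_APPROX_NONE);q=max(cs,key=len)[:,0].astype(float)
o=np.array(c['position']);ray=px2w(c,q[:,0],q[:,1],np.ones(len(q)))-o
W=o+ray*((.04-o[2])/ray[:,2])[:,None]
ce,r=fit(W)
for _ in range(5):
    e=np.linalg.norm(W[:,:2]-ce,axis=1)-r;k=np.abs(e)<.0025;ce,r=fit(W[k])
print('contour rim',ce,r,k.sum(),len(k));a=np.degrees(np.arctan2(*(W[:,:2]-ce).T[::-1]));
for lo in range(-180,180,30):
    kk=(a>=lo)&(a<lo+30);print(lo,np.round(1000*(np.linalg.norm(W[kk,:2]-ce,axis=1).mean()),1) if kk.any() else None,end=' ')
print()
# plate edges: per column gradient
g=cv2.cvtColor(img,cv2.COLOR_BGR2GRAY).astype(float)
for name,rows,sg,cols in (('front',(222,250),1,list(range(170,395,5))),('back',(280,305),-1,list(range(225,275,3))+list(range(342,346)))):
    E=[]
    for u in cols:
        G=sg*np.diff(g[rows[0]:rows[1],u]);i=np.argmax(G);
        if 0<i<len(G)-1 and G[i]>20:
            off=.5*(G[i-1]-G[i+1])/(G[i-1]-2*G[i]+G[i+1]);E.append((u,rows[0]+i+.5+off))
    E=np.array(E);ry=px2w(c,E[:,0],E[:,1],np.ones(len(E)))-o;h=.010
    W=o+ry*((h-o[2])/ry[:,2])[:,None];vx,vy,x0,y0=cv2.fitLine(W[:,:2].astype(np.float32),cv2.DIST_HUBER,0,.001,.001).ravel()
    print(name,len(E),'dx/dy',vx/vy,'x at y=.068',x0+(0.068-y0)*vx/vy,'x at .21',x0+(.21-y0)*vx/vy)
cv2.imwrite('pics/dishbig.png',cv2.resize(img[220:320,250:360],None,fx=5,fy=5,interpolation=2))
E
python3 dishm.py; sed 's/283.6,176.8/112.5,128.8/' /dev/null
python3 - <<'E'
from h import *
c=np.load('last.npy',allow_pickle=True)[0]
o=np.array(c['position']);r=px2w(c,np.float64(112.7),np.float64(129),1.0)-o;print('mark',o+r*(.043-o[2])/r[2])
E
```

```text
mark [ 0.4337 -0.1622  0.043 ]Traceback (most recent call last):
  File "dishm.py", line 4, in <module>
    P=px2w(c,uu,vv,d)
  File "h.py", line 10, in px2w
    return R.from_quat(c['orientation']).apply(np.stack([x,-y,-np.asarray(d)*np.ones_like(x)],-1))+c['position']
           ~~~~~~~~~~~~~~~~~~~~~~~~~~~~~~~~~~~^^^^^^^^^^^^^^^^^^^^^^^^^^^^^^^^^^^^^^^^^^^^^^^^^^^^
  File "scipy/spatial/transform/_rotation.pyx", line 2580, in scipy.spatial.transform._rotation.Rotation.apply
ValueError: Expected input of shape (3,) or (P, 3), got (420, 560, 3).
```

```bash
sed -i "s/return R.from_quat(c\['orientation'\]).apply(\(.*\))+c\['position'\]/return (\1)@R.from_quat(c['orientation']).as_matrix().T+c['position']/" h.py; python3 dishm.py
```

```text
z hist [ 810   56  104 1733 1377  525  377  245  196  211  214  219  192  121
  129  237   97    0    0    0    0    0    0    0]
rim n 411 z 0.03919666009790318 [0.5823 0.0299] [0.6679 0.1133] (array([0.6241, 0.0707]), np.float64(0.04169508187133288))
plate z 0.00987566230202197
contour rim [0.6238 0.0709] 0.042575844236888184 162 170
-180 43.2 -150 44.5 -120 43.0 -90 41.6 -60 42.0 -30 42.6 0 43.4 30 43.1 60 42.5 90 41.9 120 41.7 150 42.7 
front 45 dx/dy -0.03625211 x at y=.068 0.57634383 x at .21 0.571196
back 21 dx/dy -0.039066695 x at y=.068 0.67673135 x at .21 0.6711839
```

View pics/dishbig.png

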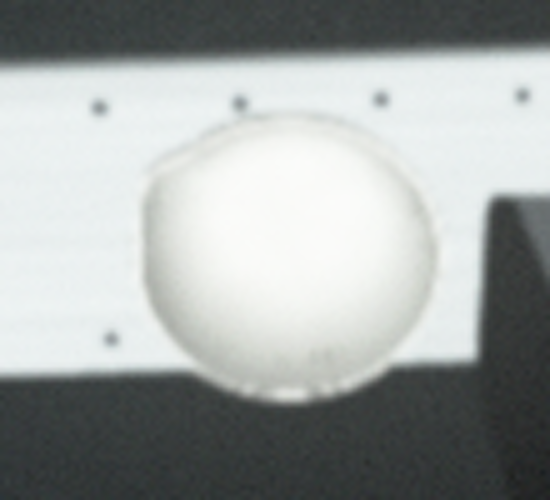

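Request:
apply_moves([
  [[0.02, 0.0093, -0.0399, 0, 0, 0], [0.03, 0.0093, -0.0399, 0, 0, 0], [0.04, 0.0093, -0.0399, 0, 0, 0], [0.045, 0.0093, -0.0399, 0, 0, 0], [0.045, 0.0093, -0.0399, 0, 0, 0], [0.03, 0, 0, 0, 0, 0], [0.026, 0, 0, 0, 0, 0], [0.012, 0, 0, 0, 0, 0], [0, 0, 0, 0, 0, 0], [0, 0, 0, 0, 0, 0]],
])

```text
time_s: 6.82
ee_pos: [0.4352, -0.1635, 0.0343]
orientation: [0.5, -0.5, -0.5, -0.5]
force: [-0.0, -0.1, 0.5]
finger_gap: 0.7
```

```bash
python3 look.py w3 lid_mark
```

```text
6.825 [ 0.4352 -0.1635  0.0343] [ 0.5004 -0.4996 -0.4997 -0.5003] [-0.0001  1.      0.    ] 0.6997504387612445 [-0.0146 -0.0917  0.4809]
[-0.5865  0.208   0.937   2.1399 -0.2169  0.8876  2.049 ]
lid_mark 0.62 [ 0.455  -0.0373  0.0449] [526. 305.]
lid_mark 0.57 [ 0.4347 -0.1662  0.0396] [276. 265.]
```

View pics/w3.png

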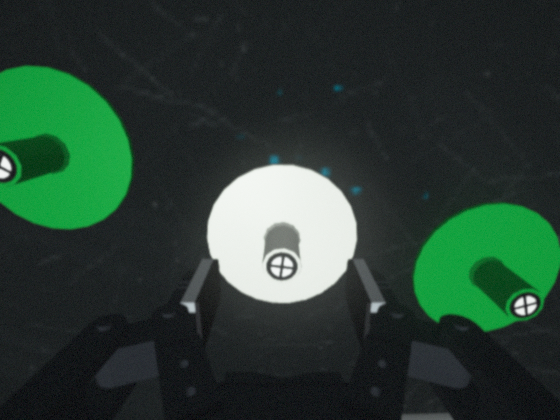

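Run:
```python
from h import *
c=np.load('last.npy',allow_pickle=True)[0]
o=np.array(c['position']);r=px2w(c,np.float64(282),np.float64(266),1.0)-o;print('mark',o+r*(.043-o[2])/r[2])
```

```text
mark [ 0.4336 -0.1631  0.043 ]
```

Request:
apply_moves([
  [[0.005, 0.0015, 0.0004, 0, 0, 0], [0.005, 0, 0, 0, 0, 0], [0, 0, 0, 0, 0, 0]],
])

```text
time_s: 7.3
ee_pos: [0.4326, -0.1628, 0.023]
orientation: [-0.5, 0.5, 0.5, 0.5]
force: [0.5, 0.4, 0.1]
finger_gap: 0.702
```

Request:
apply_moves([
  [[0, 0, 0, 0, 0, 0], [0, 0, 0, 0, 0, 0], [0, 0, 0, 0, 0, 0], [0, 0, 0, 0, 0, 0], [0, 0, 0, 0, 0, 0]],
], jaw=0.05, squeeze=40)

```text
time_s: 7.92
ee_pos: [0.4331, -0.1631, 0.0236]
orientation: [0.5, -0.5, -0.5, -0.5]
force: [-0.1, -2.5, 2.8]
finger_gap: 0.194
```

```bash
python3 look.py w4 lid_mark
```

```text
7.925 [ 0.4331 -0.1631  0.0236] [ 0.5001 -0.5    -0.4999 -0.5   ] [ 0.      1.     -0.0002] 0.19420394246999387 [-0.147  -2.4781  2.7531]
[-0.5732  0.2286  0.9269  2.1514 -0.2402  0.8654  2.0691]
lid_mark 0.93 [ 0.4348 -0.1642  0.0413] [279. 281.]
lid_mark 0.67 [ 0.4593 -0.0349  0.0449] [543. 329.]
```

View pics/w4.png

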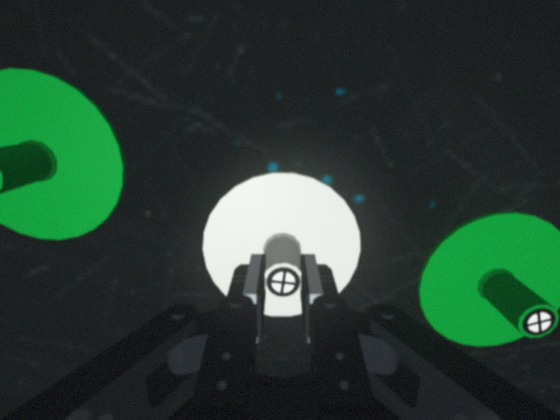

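Request:
apply_moves([
  [[-0.015, 0, 0, 0, 0, 0], [-0.035, 0, 0, 0, 0, 0], [-0.05, 0, 0.01, 0, 0, 0], [0, -0.01, 0.04, 0, 0, 0], [0, -0.01, 0.042, 0, 0, 0], [0, -0.01, 0.042, 0, 0, 0], [0, -0.01, 0.042, 0, 0, 0], [0, -0.01, 0.044, 0, 0, 0], [0, -0.0353, 0.0035, 0, 0, 0], [0, -0.0353, 0.0035, 0, 0, 0], [0, -0.0353, 0.0035, 0, 0, 0], [0, -0.0353, 0.0035, 0, 0, 0], [0, 0, 0, 0, 0, 0], [0, 0, 0, 0, 0, 0]],
])

```text
time_s: 9.78
ee_pos: [0.6232, 0.0708, 0.1227]
orientation: [-0.5, 0.501, 0.5, 0.499]
force: [-0.9, -0.0, -1.3]
finger_gap: 0.196
```

```bash
python3 look.py w5 lid_mark
python3 - <<'E'
from h import *
for n in('scene','side'):
    c=cam(n,n+'5')
    for l in ('lid_mark','dish_rim'):
        for r in spot_point(l,n): print(n,l,round(r['score'],2),np.round(r['position'],4),np.round(w2px(c,r['position'])))
a=cv2.imread('pics/side5.png');cv2.imwrite('pics/side5c.png',cv2.resize(a[130:280,200:360],None,fx=4,fy=4,interpolation=2))
E
```

```text
9.775 [0.6232 0.0708 0.1227] [-0.4997  0.5006  0.5002  0.4995] [ 0.0002  1.     -0.0006] 0.19619145181324513 [-0.868  -0.0405 -1.3087]
[-0.7698  0.4337  0.7601  1.6689 -0.3193  1.1697  1.6415]
lid_mark 0.9 [0.6231 0.0688 0.1427] [277. 280.]
scene lid_mark 0.65 [ 0.4615 -0.0368  0.0454] [270. 250.]
scene lid_mark 0.65 [ 0.3846 -0.2907  0.0467] [315. 301.]
scene dish_rim 0.57 [0.6257 0.071  0.0403] [273. 210.]
scene dish_rim 0.57 [0.4782 0.208  0.0312] [223. 218.]
side lid_mark 0.73 [0.6285 0.0715 0.1428] [289. 206.]
side lid_mark 0.62 [ 0.3845 -0.2878  0.0447] [251. 307.]
side lid_mark 0.59 [ 0.4572 -0.0374  0.0419] [247. 259.]
side dish_rim 0.79 [0.6241 0.0715 0.0386] [286. 237.]
side dish_rim 0.64 [0.4793 0.2133 0.027 ] [229. 229.]
```

View pics/w5.png

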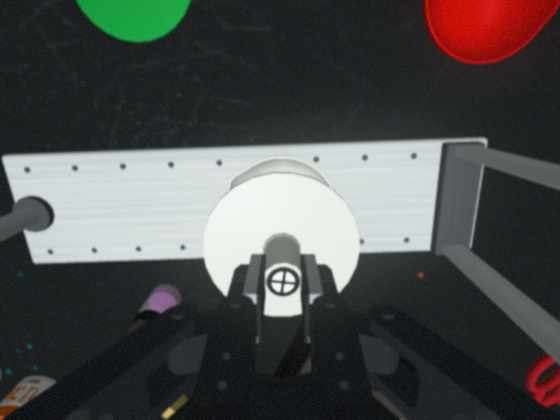

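View pics/side5c.png

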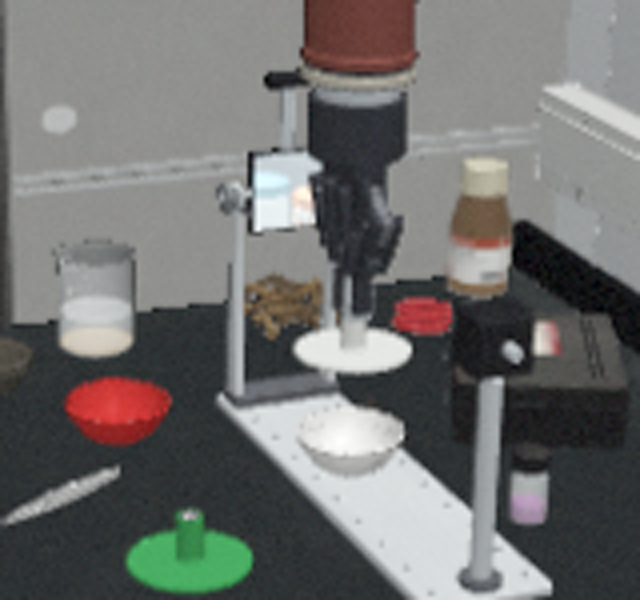

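Request:
apply_moves([
  [[0.02, -0.0005, 0, 0, 0, 0], [0.02, 0, 0, 0, 0, 0], [0.012, 0, 0, 0, 0, 0], [0.006, 0, 0, 0, 0, 0], [0.002, 0, 0, 0, 0, 0], [0.001, 0, 0, 0, 0, 0], [0, 0, 0, 0, 0, 0], [0, 0, 0, 0, 0, 0]],
])

```text
time_s: 11.18
ee_pos: [0.6248, 0.0712, 0.0628]
orientation: [-0.5, 0.5, 0.5, 0.5]
force: [-0.9, 0.7, -1.4]
finger_gap: 0.196
```

```bash
python3 look.py w6
python3 - <<'E'
from h import *
c=cam('side','side6')
for l in ('lid_mark','dish_rim'):
        for r in spot_point(l,'side'): print(l,round(r['score'],2),np.round(r['position'],4),np.round(w2px(c,r['position'])))
a=c['img'];cv2.imwrite('pics/side6c.png',cv2.resize(a[170:270,230:340],None,fx=5,fy=5,interpolation=2))
E
```

```text
11.175 [0.6248 0.0712 0.0628] [-0.5001  0.4997  0.5     0.5001] [-0.0002  1.      0.0003] 0.19604325788579371 [-0.8985  0.6613 -1.3916]
[-0.7405  0.4988  0.7256  1.7196 -0.3716  1.0649  1.6787]
lid_mark 0.75 [ 0.4559 -0.036   0.043 ] [246. 258.]
lid_mark 0.65 [0.6258 0.069  0.0449] [287. 236.]
lid_mark 0.63 [0.6282 0.0713 0.0796] [288. 225.]
lid_mark 0.56 [ 0.3856 -0.2867  0.0419] [251. 308.]
lid_mark 0.27 [0.6273 0.0714 0.0698] [288. 228.]
dish_rim 0.63 [0.4799 0.2123 0.03  ] [229. 229.]
dish_rim 0.51 [0.6264 0.0694 0.0407] [287. 237.]
```

View pics/side6c.png

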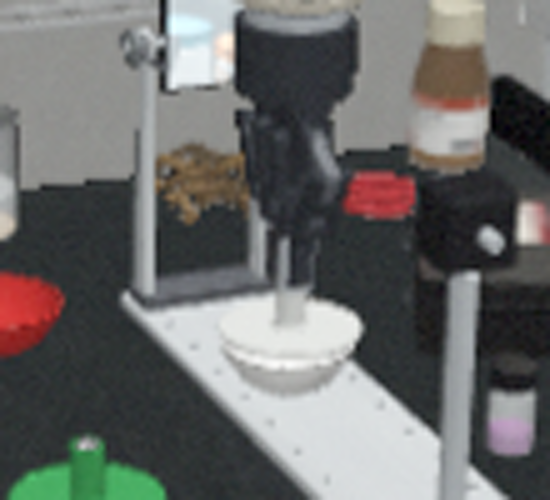

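Request:
apply_moves([
  [[0.001, 0, 0, 0, 0, 0], [0.001, 0, 0, 0, 0, 0], [0.001, 0, 0, 0, 0, 0], [0, 0, 0, 0, 0, 0], [0, 0, 0, 0, 0, 0]],
])

```text
time_s: 12.0
ee_pos: [0.6246, 0.0711, 0.0595]
orientation: [0.5, -0.5, -0.5, -0.5]
force: [-0.4, -0.2, -1.0]
finger_gap: 0.193
```

Request:
apply_moves([
  [[0.0007, 0, 0, 0, 0, 0], [0.0006, 0, 0, 0, 0, 0], [0, 0, 0, 0, 0, 0]],
])

```text
time_s: 12.38
ee_pos: [0.625, 0.0712, 0.0587]
orientation: [-0.5, 0.5, 0.5, 0.5]
force: [-0.6, 0.2, 5.5]
finger_gap: 0.197
```

Request:
apply_moves([
  [[-0.0004, 0, 0, 0, 0, 0], [0, 0, 0, 0, 0, 0]],
])

```text
time_s: 12.62
ee_pos: [0.6247, 0.0711, 0.0586]
orientation: [0.5, -0.5, -0.5, -0.5]
force: [-1.0, 0.5, 3.6]
finger_gap: 0.195
```

Request:
apply_moves([
  [[0, 0, 0, 0, 0, 0], [0, 0, 0, 0, 0, 0], [0, 0, 0, 0, 0, 0], [0, 0, 0, 0, 0, 0]],
], jaw=0.6)

```text
time_s: 13.12
ee_pos: [0.6246, 0.0711, 0.0584]
orientation: [0.5, -0.5, -0.5, -0.5]
force: [-0.7, -0.6, -0.9]
finger_gap: 0.602
```

```bash
python3 look.py w7 lid_mark
python3 - <<'E'
from h import *
c=cam('side','side7')
for l in ('lid_mark','dish_rim','lid_seat'):
        for r in spot_point(l,'side'): print(l,round(r['score'],2),np.round(r['position'],4),np.round(w2px(c,r['position'])))
a=c['img'];cv2.imwrite('pics/side7c.png',cv2.resize(a[170:270,230:340],None,fx=5,fy=5,interpolation=2))
E
```

```text
13.125 [0.6246 0.0711 0.0584] [ 0.5001 -0.5    -0.5001 -0.4999] [-0.0002  1.     -0.0001] 0.6018586297494526 [-0.6813 -0.6089 -0.8874]
[-0.7383  0.5038  0.7229  1.7229 -0.3751  1.0582  1.6813]
lid_mark 0.71 [0.6254 0.0709 0.0743] [281. 278.]
lid_mark 0.32 [0.6247 0.0693 0.0664] [278. 268.]
lid_mark 0.86 [0.6273 0.0676 0.0772] [288. 226.]
lid_mark 0.58 [ 0.4593 -0.0339  0.0395] [247. 259.]
lid_mark 0.57 [0.6239 0.0727 0.0683] [286. 228.]
lid_mark 0.4 [ 0.6381 -0.1117  0.1921] [318. 211.]
dish_rim 0.88 [0.4777 0.2076 0.0337] [229. 228.]
dish_rim 0.53 [0.6204 0.0724 0.0411] [285. 236.]
lid_seat 0.82 [0.6258 0.0729 0.0427] [287. 236.]
lid_seat 0.77 [ 0.3842 -0.2904  0.0027] [251. 323.]
lid_seat 0.69 [ 0.4588 -0.0384  0.0027] [247. 271.]
```

View pics/side7c.png

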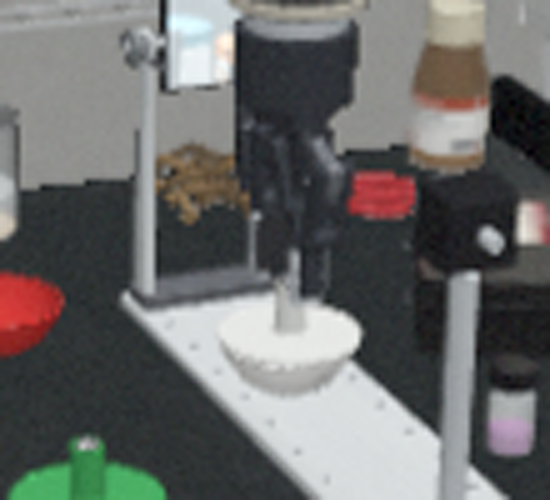

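View pics/w7.png

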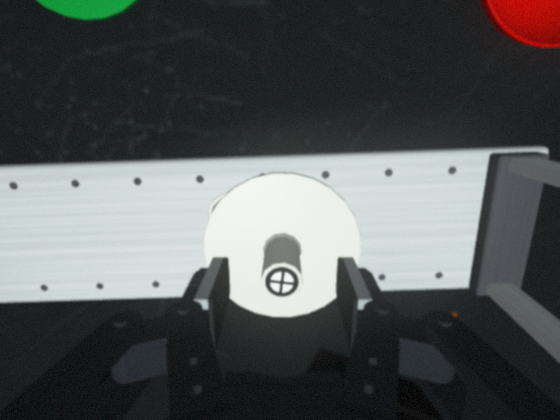

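Request:
apply_moves([
  [[-0.02, 0, 0, 0, 0, 0], [-0.04, 0, 0, 0, 0, 0], [-0.06, 0, 0, 0, 0, 0], [-0.06, 0, 0, 0, 0, 0], [-0.06, 0, 0, 0, 0, 0], [-0.06, 0, 0, 0, 0, 0], [-0.04, 0.02, 0.03, 0, 0, 0], [-0.02, 0.025, 0.04, 0, 0, 0], [0, 0, 0, 0, 0, 0], [0, 0, 0, 0, 0, 0]],
])

```text
time_s: 14.68
ee_pos: [0.5795, 0.1404, 0.4194]
orientation: [-0.5, 0.5, 0.5, 0.5]
force: [-0.3, -1.2, -0.4]
finger_gap: 0.599
```

```bash
python3 look.py w8 lid_mark mirror_bar mirror_axis lens
```

```text
14.675 [0.5795 0.1404 0.4194] [-0.5001  0.4998  0.4997  0.5003] [0.0003 1.     0.0001] 0.5989049413609099 [-0.2729 -1.211  -0.4311]
[-0.941   0.2384  0.8127  1.2613 -0.1741  1.7117  1.403 ]
lid_mark 0.96 [0.6257 0.0703 0.078 ] [237. 184.]
lid_mark 0.55 [ 0.4552 -0.0342  0.0438] [165.  68.]
mirror_bar 0.89 [0.621  0.2157 0.2819] [360. 232.]
mirror_axis 0.75 [0.6263 0.2123 0.1935] [341. 208.]
lens 0.81 [ 0.6319 -0.1096  0.1979] [ 77. 214.]
lens 0.69 [0.6229 0.0709 0.0401] [240. 177.]
```

View pics/w8.png

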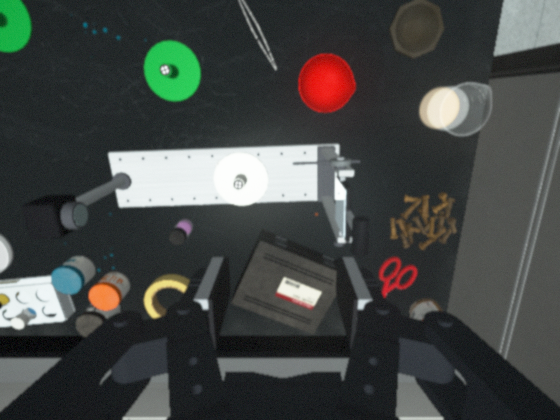

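Run:
```python
from h import *
c=np.load('last.npy',allow_pickle=True)[0]
d=c['depth'];vv,uu=np.mgrid[0:420,0:560].astype(float);P=px2w(c,uu,vv,d)
roi=(np.abs(P[...,0]-.622)<.05)&(np.abs(P[...,1]-.215)<.035)&(d>0)&(P[...,2]>.26)
W=P[roi];print(len(W),W.min(0),W.max(0),np.median(W,0));print('v',np.nonzero(roi)[0].min(),np.nonzero(roi)[0].max(),'u',np.nonzero(roi)[1].min(),np.nonzero(roi)[1].max())
m=(np.abs(P[...,0]-.622)<.06)&(np.abs(P[...,1]-.21)<.05)&(P[...,2]>.15)&(P[...,2]<.26)
W=P[m];print(len(W),W.min(0),W.max(0))
r=regions_of('mirror_bar','wrist')
for x in r[:2]:
    k=x['mask'];print(x['score'],k.sum())
o=np.array(c['position'])
cv2.imwrite('pics/w8c.png',cv2.resize(c['img'][140:260,280:400],None,fx=5,fy=5,interpolation=2))
# lid check
D=(np.abs(P[...,0]-.625)<.05)&(np.abs(P[...,1]-.071)<.05)&(P[...,2]>.035)&(P[...,2]<.055)&(c['img'].min(2)>150)
W=P[D];A=np.c_[W[:,:2]-W[:,:2].mean(0),np.ones(len(W))];s=np.linalg.lstsq(A,W[:,2],rcond=None)[0];print('lid plane',s,'n',len(W))
for uv in ((239-.4,182.5),):
    q=px2w(c,np.float64(uv[0]),np.float64(uv[1]),1.)-o;print('mark',o+q*(.078-o[2])/q[2])
cv2.imwrite('pics/w8d.png',cv2.resize(c['img'][140:220,200:280],None,fx=6,fy=6,interpolation=2))
```

```text
4219 [0.572  0.18   0.2818] [0.6407 0.2229 0.5149] [0.5846 0.1908 0.4917]
v 217 419 u 351 498
1570 [0.5636 0.1602 0.1502] [0.6741 0.2304 0.2595]
0.7 1550
0.56 2285
lid plane [0.0055 0.004  0.044 ] n 2081
mark [0.6227 0.0726 0.078 ]
```

View pics/w8c.png

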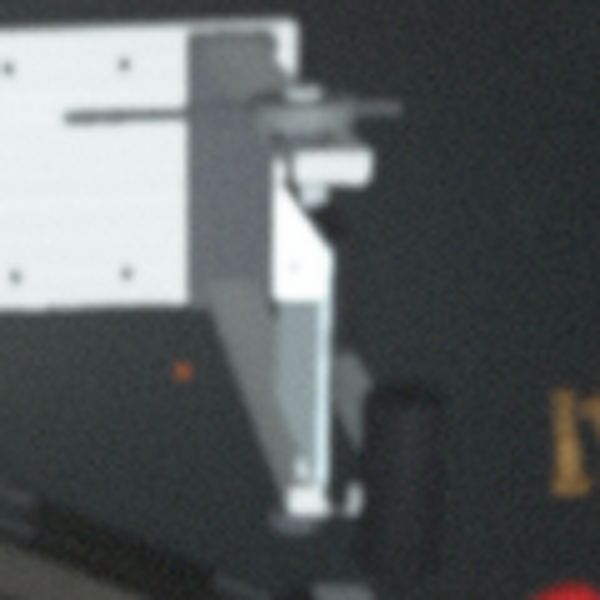

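View pics/w8d.png

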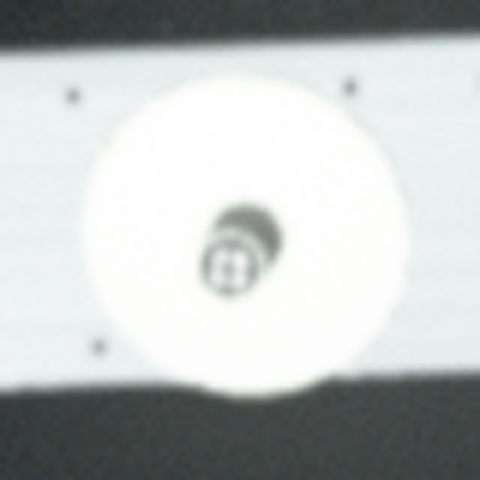

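Run:
```python
from h import *
c=np.load('last.npy',allow_pickle=True)[0]
d=c['depth'];vv,uu=np.mgrid[0:420,0:560].astype(float);P=px2w(c,uu,vv,d);o=np.array(c['position'])
roi=(np.abs(P[...,0]-.622)<.05)&(np.abs(P[...,1]-.215)<.035)&(d>0)&(P[...,2]>.26)&(P[...,2]<.32)
W=P[roi];print(len(W),W.min(0),W.max(0));v,u=np.nonzero(roi);print(v.min(),v.max(),u.min(),u.max())
for x in np.arange(.6,.645,.005):
    k=np.abs(W[:,0]-x)<.0025
    if k.any(): print(round(x,3),k.sum(),W[k,1].min(),W[k,1].max(),W[k,2].max())
q=px2w(c,238.1*np.ones(1),184.3*np.ones(1),1.)[0]-o;print('mark',o+q*(.078-o[2])/q[2])
```

```text
640 [0.6043 0.2059 0.2818] [0.6407 0.2229 0.2962]
217 256 351 368
0.605 103 0.2062972600850867 0.22054165484257596 0.29613928371457576
0.61 88 0.20593833449991295 0.22032103389590307 0.29551259988827133
0.615 84 0.20637135416651625 0.22102163444130024 0.29623080472512
0.62 85 0.20652922242618987 0.2212898366608957 0.29594574967034054
0.625 77 0.20695051643532714 0.22289317908902995 0.29588414680630276
0.63 78 0.20703303308018578 0.22107068724609108 0.29555608522257915
0.635 86 0.20671789655233475 0.2215218277481974 0.29582764679752716
0.64 39 0.20722672062028846 0.22145030059194787 0.29590669172892936
mark [0.6255 0.0717 0.078 ]
```

Request:
apply_moves([
  [[0, 0, 0, -0.0377, 0, 0], [0.026, -0.0153, 0.0241, 0, 0, 0], [0.026, -0.0153, 0.0241, 0, 0, 0], [0.026, -0.0153, 0.024, 0, 0, 0], [0.02, 0, 0, 0, 0, 0], [0.01, 0, 0, 0, 0, 0], [0, 0, 0, 0, 0, 0], [0, 0, 0, 0, 0, 0]],
], jaw=0.5)

```text
time_s: 15.98
ee_pos: [0.6231, 0.2146, 0.3117]
orientation: [0.509, -0.49, -0.509, -0.491]
force: [-0.6, 0.4, -0.2]
finger_gap: 0.502
```

```bash
python3 look.py w9 mirror_bar
python3 - <<'E'
from h import *
c=cam('side','side9')
for l in ('mirror_bar','mirror_axis'):
        for r in spot_point(l,'side'): print(l,round(r['score'],2),np.round(r['position'],4),np.round(w2px(c,r['position'])))
a=c['img'];cv2.imwrite('pics/side9c.png',cv2.resize(a[100:250,200:340],None,fx=4,fy=4,interpolation=2))
E
```

```text
15.975 [0.6231 0.2146 0.3117] [ 0.5095 -0.49   -0.5091 -0.491 ] [-0.0376  0.9993  0.0007] 0.5023977215805876 [-0.5852  0.365  -0.1783]
[-0.9377  0.3871  0.7637  1.3184 -0.2647  1.5366  1.405 ]
mirror_bar 0.77 [0.6242 0.2126 0.2868] [278. 243.]
mirror_bar 0.88 [0.6279 0.212  0.284 ] [273. 150.]
mirror_axis 0.74 [0.6239 0.2077 0.1947] [272. 177.]
```

View pics/w9.png

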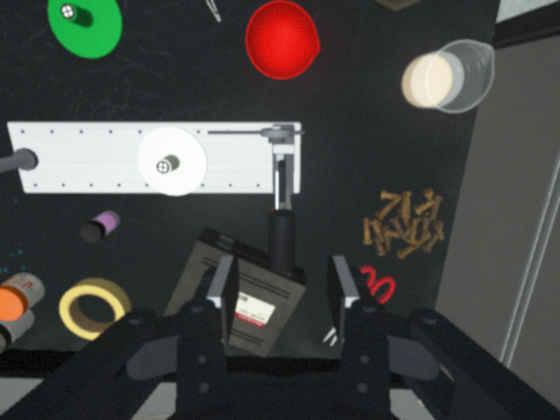

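View pics/side9c.png

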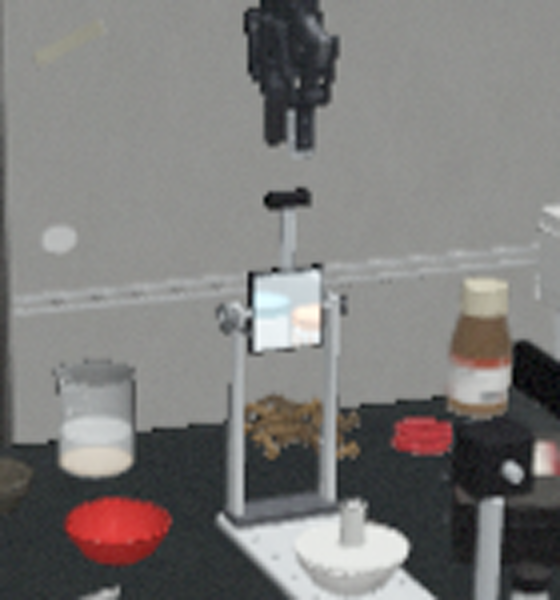

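Run:
```python
from h import *
c=cam('side')
for p in ([.6225,.2143,.287],[.6231,.2146,.3007],[.6231,.2146,.3117],[.6231,.2146,.325],[.6255,.0715,.078]): print(p,w2px(c,np.array(p)))
c=cam('wrist');d=c['depth'];vv,uu=np.mgrid[0:420,0:560].astype(float);P=px2w(c,uu,vv,d)
roi=(np.abs(P[...,0]-.622)<.05)&(np.abs(P[...,1]-.215)<.014)&(d>0)&(P[...,2]>.26)&(P[...,2]<.32)
W=P[roi];print(len(W),W.min(0),W.max(0))
for x in np.arange(.6,.645,.005):
    k=np.abs(W[:,0]-x)<.0025
    if k.any(): print(round(x,3),k.sum(),W[k,1].min(),W[k,1].max(),W[k,2].max(),np.median(W[k,2]))
```

```text
[0.6225, 0.2143, 0.287] [271.0446 149.0345]
[0.6231, 0.2146, 0.3007] [271.2637 144.8165]
[0.6231, 0.2146, 0.3117] [271.3264 141.4403]
[0.6231, 0.2146, 0.325] [271.4027 137.3365]
[0.6255, 0.0715, 0.078] [287.1265 225.4718]
1630 [0.604  0.206  0.2807] [0.6406 0.2226 0.2965]
0.605 288 0.20602290164050935 0.2216872603534073 0.29645992280172273 0.2908351881205381
0.61 221 0.20601862712128674 0.22192505559940015 0.2958625587420236 0.2933675960149007
0.615 220 0.20682747299237791 0.22221269565358187 0.29557364537722897 0.2933452020442423
0.62 213 0.20692642681890372 0.22245036791877368 0.2960577467468874 0.29344389880059063
0.625 208 0.2070236183500916 0.22263571329393825 0.29582429000908 0.2934706872818995
0.63 199 0.2071340825519268 0.2222530047898289 0.29608867626838875 0.2933249341209061
0.635 190 0.2072666002513176 0.22252925271470989 0.2958739720292265 0.29339417886674524
0.64 91 0.2073511629350787 0.22258970315718465 0.29535457075266475 0.2933248904187922
```

Run:
```python
from h import *
s=observe();c=cam('wrist');d=c['depth'];vv,uu=np.mgrid[0:420,0:560].astype(float);P=px2w(c,uu,vv,d)
T=(P-s['ee_pos'])@R.from_quat(s['orientation']).as_matrix()
m=(d>0)&(np.abs(T[...,1])<.03)&(T[...,0]>-.1)&(T[...,0]<.03)&(np.abs(T[...,2])<.06)&(np.abs(T[...,2])>.012)
W=T[m];print(len(W))
for sg in(1,-1):
    V=W[W[:,2]*sg>0];print(V.min(0),V.max(0),np.percentile(V[:,0],[50,90,99,99.9]))
```

```text
35069
[-0.1   -0.012  0.012] [-0.0137  0.0199  0.06  ] [-0.079  -0.0513 -0.0225 -0.0166]
[-0.1    -0.0118 -0.06  ] [-0.0141  0.02   -0.012 ] [-0.079  -0.0513 -0.0225 -0.0166]
```

Run:
```python
from h import *
c=cam('wrist');K=np.array(c['camera_matrix'])
M=np.array([[-.0005,.3109,-.9504],[-.0002,.9504,.3109],[1,.0004,-.0004]]);o=np.array([-.1551,.0811,.0001])
def ray(u,v):
    return M@np.array([(u-K[0,2])/K[0,0],-(v-K[1,2])/K[1,1],-1])
for nm,u,v in(('w4 left',252,256),('w4 right',313,256),('w9 left',238,258),('w9 right',335,258)):
    r=ray(u,v)
    for y in (.011,-.011): print(nm,y,o+r*(y-o[1])/r[1])
print('depth tip w9',[np.round(c['depth'][v,u],4) for u,v in((233,262),(230,270),(228,290),(340,262),(345,275))])
```

```text
w4 left 0.011 [-0.0162  0.011  -0.0142]
w4 left -0.011 [ 0.0273 -0.011  -0.0187]
w4 right 0.011 [-0.0163  0.011   0.0144]
w4 right -0.011 [ 0.0273 -0.011   0.0189]
w9 left 0.011 [-0.0183  0.011  -0.0205]
w9 left -0.011 [ 0.0247 -0.011  -0.027 ]
w9 right 0.011 [-0.0183  0.011   0.0245]
w9 right -0.011 [ 0.0246 -0.011   0.0321]
depth tip w9 [np.float32(0.1452), np.float32(0.1388), np.float32(0.1282), np.float32(0.1464), np.float32(0.1342)]
```

Request:
apply_moves([
  [[0.015, 0, 0, 0, 0, 0], [0.015, 0, 0, 0, 0, 0], [0.0145, 0, 0, 0, 0, 0], [0, 0, 0, 0, 0, 0], [0, 0, 0, 0, 0, 0]],
])

```text
time_s: 17.05
ee_pos: [0.6229, 0.215, 0.2663]
orientation: [0.509, -0.49, -0.509, -0.491]
force: [0.2, -0.2, 0.7]
finger_gap: 0.5
```

```bash
python3 look.py w10
python3 - <<'E'
from h import *
c=cam('side','side10')
a=c['img'];cv2.imwrite('pics/side10c.png',cv2.resize(a[100:200,220:320],None,fx=5.5,fy=5.5,interpolation=2))
E
```

```text
17.05 [0.6229 0.215  0.2663] [ 0.5094 -0.4904 -0.5093 -0.4905] [-0.0378  0.9993  0.    ] 0.49956046413520694 [ 0.1772 -0.2256  0.6726]
[-0.9433  0.3988  0.755   1.3968 -0.2713  1.4512  1.4128]
```

View pics/w10.png

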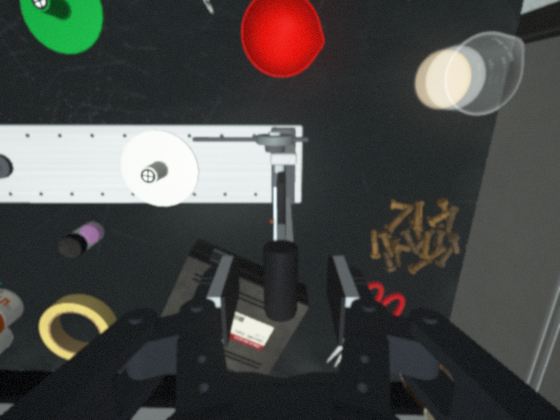

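View pics/side10c.png

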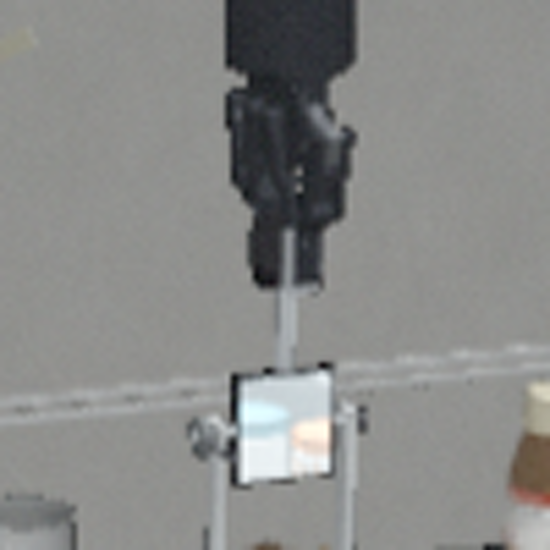

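Request:
apply_moves([
  [[0, 0, 0, 0, 0, 0], [0, 0, 0, 0, 0, 0], [0, 0, 0, 0, 0, 0], [0, 0, 0, 0, 0, 0], [0, 0, 0, 0, 0, 0]],
], jaw=0.03, squeeze=50)

```text
time_s: 17.77
ee_pos: [0.623, 0.2142, 0.2666]
orientation: [0.509, -0.491, -0.509, -0.491]
force: [-1.6, -3.8, 4.9]
finger_gap: 0.166
```

```bash
python3 look.py w11
python3 - <<'E'
from h import *
for i in range(3):
    s=observe();print(s['ee_pos'],s['force']);c=cam('side','side11')
a=c['img'];cv2.imwrite('pics/side11c.png',cv2.resize(a[100:200,220:320],None,fx=5.5,fy=5.5,interpolation=2))
E
```

```text
17.775 [0.623  0.2142 0.2666] [ 0.5095 -0.4906 -0.5089 -0.4907] [-0.037   0.9993 -0.0005] 0.16591014494873133 [-1.5984 -3.8481  4.9336]
[-0.943   0.3983  0.7556  1.3968 -0.2706  1.4515  1.4128]
[0.623  0.2143 0.2666] [-2.4845 -3.1529  6.5168]
[0.623  0.2142 0.2666] [-1.2307 -3.686   5.5592]
[0.623  0.2143 0.2666] [-1.7536 -4.2141  5.974 ]
```

View pics/w11.png

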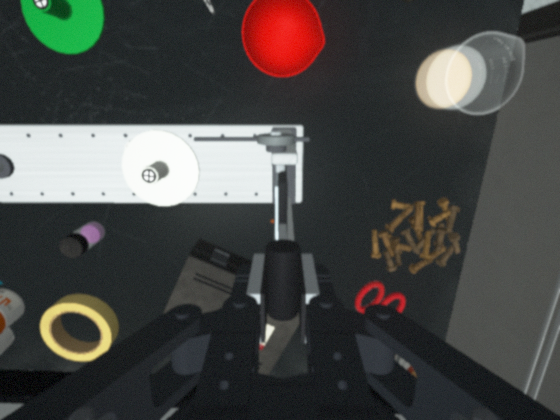

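View pics/side11c.png

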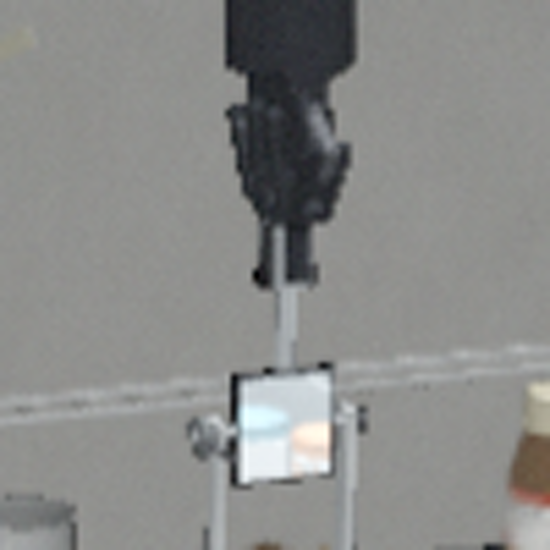

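Request:
apply_moves([
  [[-0.0001, 0, -0.0025, 0, -0.035, 0], [-0.0001, 0, -0.0025, 0, -0.035, 0], [-0.0001, 0, -0.0025, 0, -0.035, 0], [-0.0001, 0, -0.0025, 0, -0.035, 0], [-0.0001, 0, -0.0025, 0, -0.035, 0], [0, 0, 0, 0, 0, 0]],
])

```text
time_s: 18.73
ee_pos: [0.6235, 0.2022, 0.2665]
orientation: [-0.462, 0.445, 0.552, 0.532]
force: [-1.3, -0.2, 6.3]
finger_gap: 0.165
```

```bash
cat > ang.py <<'E'
from h import *
import sys
s=observe();print(s['time_s'],s['ee_pos'],s['force'],s['moment'],s['finger_gap']);print(s['q'])
M=R.from_quat(s['orientation']).as_matrix();print('tool tilt',np.arctan2(-M[1,0],-M[2,0]))
sy=np.array([-.0377,.9993,0]);ax=np.array([.6227,.2098,.195])
b=s['ee_pos']-M[:,0]*.0204
v=b-ax;print('bar',b,'theta from bar',-np.arctan2(v@sy,v[2])+np.arctan2(4.5,92),'radius',np.hypot(v@sy,v[2]))
c=cam('side','s'+sys.argv[1]);a=c['img'];cv2.imwrite('pics/s%sc.png'%sys.argv[1],cv2.resize(a[110:260,210:340],None,fx=4,fy=4,interpolation=2))
# mirror plane from depth
d=c['depth'];vv,uu=np.mgrid[0:420,0:560].astype(float);P=px2w(c,uu,vv,d)
q=P-ax;k=(d>0)&(np.abs(q[...,0])<.028)&(np.abs(q[...,1])<.03)&(np.abs(q[...,2])<.03)
W=P[k]
if len(W)>30:
    for _ in range(4):
        m=W.mean(0);n=np.linalg.svd(W-m,full_matrices=False)[2][2];n*=-np.sign(n[1]);e=(W-m)@n;W=W[np.abs(e)<max(.002,2*e.std())]
    print('plane n',n,len(W),'tilt',np.arctan2(-n[2],-n@sy),e.std())
E
python3 ang.py a1
```

```text
18.725 [0.6235 0.2022 0.2665] [-1.2769 -0.2426  6.3375] [-0.0475  0.3492  0.0324] 0.164819017804236
[-0.8383  0.351   0.7356  1.4556 -0.4136  1.4155  1.5354]
tool tilt -0.1763850144858441
bar [0.6236 0.1987 0.2865] theta from bar 0.17030817689195185 radius 0.09222001367822405
plane n [ 0.0202 -0.989  -0.1465] 235 tilt 0.1470653245219412 0.0026295521371114843
```

View pics/sa1c.png

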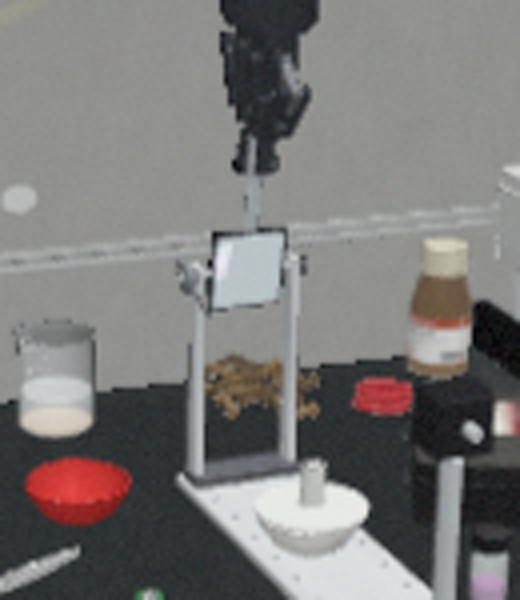

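Request:
apply_moves([
  [[-0.0001, 0, -0.0025, 0, -0.035, 0], [-0.0001, 0, -0.0025, 0, -0.035, 0], [-0.0001, 0, -0.0025, 0, -0.035, 0], [-0.0001, 0, -0.0025, 0, -0.035, 0], [-0.0001, 0, -0.0025, 0, -0.035, 0], [0, 0, 0, 0, 0, 0], [0, 0, 0, 0, 0, 0]],
])

```text
time_s: 19.65
ee_pos: [0.6239, 0.1907, 0.2643]
orientation: [-0.413, 0.397, 0.59, 0.569]
force: [-3.1, -2.9, 10.0]
finger_gap: 0.16
```

```bash
python3 ang.py a2; python3 look.py w12 lid_mark view_line mirror_axis mirror_bar
python3 - <<'E'
from h import *
c=cam('scene','scene12')
a=c['img'];cv2.imwrite('pics/scene12c.png',cv2.resize(a[120:240,200:340],None,fx=4,fy=4,interpolation=2))
a=cv2.imread('pics/w12.png');cv2.imwrite('pics/w12x.png',cv2.resize(a,None,fx=1.4,fy=1.4,interpolation=2))
E
```

```text
19.65 [0.6239 0.1907 0.2643] [-3.0755 -2.9054  9.9579] [-0.3035  0.5997  0.1837] 0.16029420460843308
[-0.7205  0.3346  0.7154  1.5079 -0.5762  1.4084  1.6809]
tool tilt -0.35040617998040985
bar [0.6241 0.1837 0.2834] theta from bar 0.33631740455865633 radius 0.09221577455760838
plane n [ 0.0174 -0.9408 -0.3385] 227 tilt 0.3453582006456655 0.002211921019350868
19.7 [0.6239 0.1907 0.2643] [-0.4132  0.397   0.5903  0.5685] [-0.0363  0.9385  0.3434] 0.16582727207212447 [-2.5717 -2.4473  8.5328]
[-0.7206  0.3346  0.7154  1.5078 -0.5761  1.4084  1.6809]
lid_mark 0.75 [0.6253 0.0701 0.077 ] [ 88. 188.]
mirror_axis 0.89 [0.6258 0.2097 0.1933] [273. 217.]
mirror_bar 0.9 [0.6286 0.1863 0.279 ] [283. 284.]
mirror_bar 0.31 [0.6264 0.2121 0.1946] [277. 218.]
```

View pics/sa2c.png

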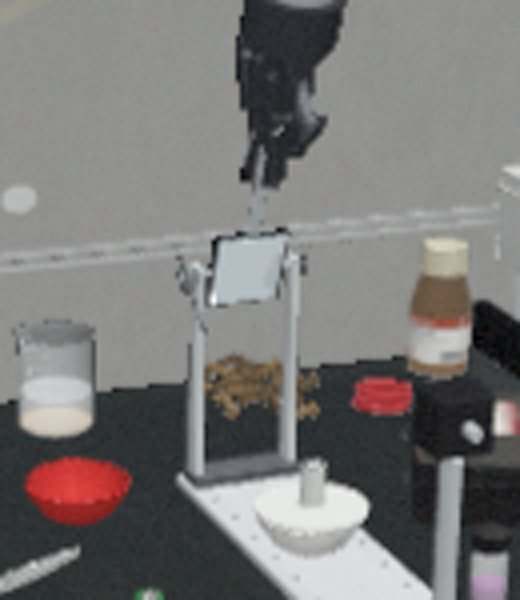

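View pics/w12x.png

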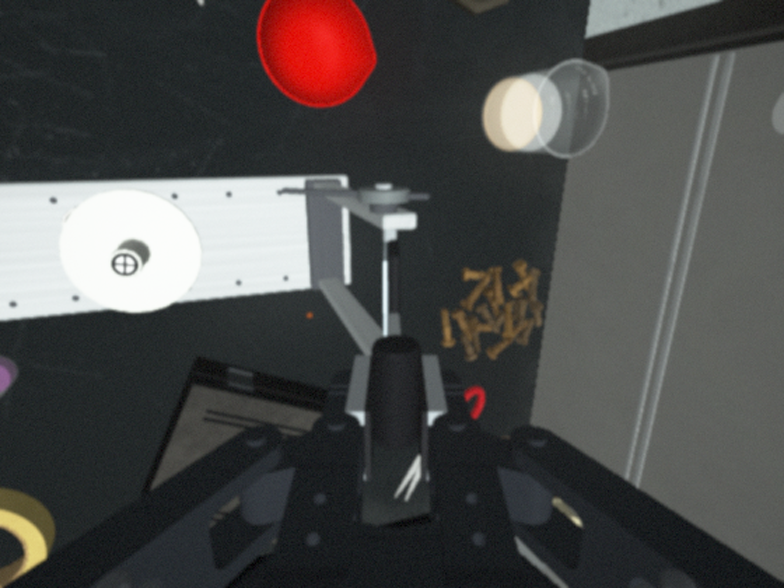

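View pics/scene12c.png

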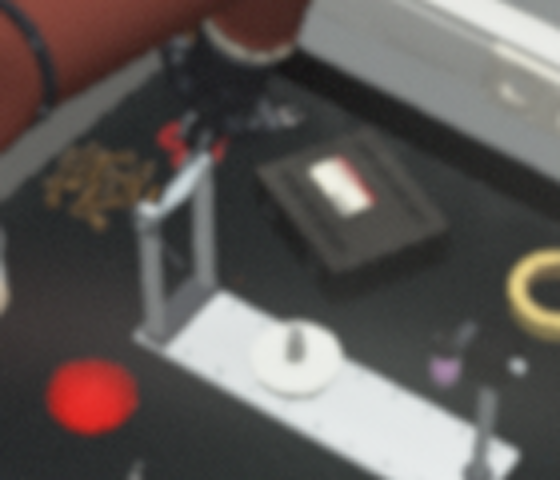

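```bash
cat > ptr.py <<'E'
from h import *
sy=np.array([-.0377,.9993,0]);sx=np.array([.9993,.0377,0]);ax=np.array([.6227,.2098,.195])
def S(P): q=P-ax; return np.stack([q@sx,q@sy,q[...,2]],-1)
vv,uu=np.mgrid[0:420,0:560].astype(float)
ps=[];pl=[];A=[];B=[]
for i in range(6):
    for n in('wrist','side'):
        c=cam(n);d=c['depth'];P=S(px2w(c,uu,vv,d))
        k=(d>0)&(P[...,0]<-.045)&(P[...,0]>-.075)&(np.hypot(P[...,1],P[...,2])<.075)
        (A if n=='wrist' else B).append(P[k])
        if n=='side':
            k=(d>0)&(np.abs(P[...,0])<.029)&(np.abs(P[...,1])<.025)&(np.abs(P[...,2])<.028);W=P[k]
            for _ in range(6):
                C=np.c_[W[:,[0,2]],np.ones(len(W))];s=np.linalg.lstsq(C,W[:,1],rcond=None)[0];e=W[:,1]-C@s;W=W[np.abs(e)<.003]
            pl.append([*s,len(W)])
pl=np.array(pl);print(pl,'tilt',np.arctan(-pl[:,1]),np.arctan(-pl[:,1].mean()))
A=np.concatenate(A);B=np.concatenate(B);np.save('A.npy',A);np.save('B.npy',B)
for X in(A,B):
    print(len(X))
    for lo in np.arange(-.08,.06,.008):
        k=(X[:,1]>lo)&(X[:,1]<=lo+.008)
        if k.sum()>5: print(round(lo,3),k.sum(),np.percentile(X[k,0],[10,50,90]),np.percentile(X[k,2],[10,50,90]))
E
python3 ptr.py
```

```text
[[ -0.0082  -0.3483  -0.0019 155.    ]
 [ -0.007   -0.3243  -0.0017 156.    ]
 [  0.0124  -0.3389  -0.0018 143.    ]
 [ -0.0079  -0.3279  -0.0017 160.    ]
 [ -0.0299  -0.3222  -0.0019 155.    ]
 [ -0.0258  -0.3294  -0.0019 152.    ]] tilt [0.3352 0.3136 0.3268 0.3169 0.3117 0.3182] 0.32042217179333543
6144
-0.048 174 [-0.0555 -0.0543 -0.0533] [-0.0328 -0.0312 -0.0294]
-0.04 338 [-0.0557 -0.0545 -0.0531] [-0.0289 -0.0262 -0.0236]
-0.032 366 [-0.0558 -0.0547 -0.0533] [-0.0231 -0.0204 -0.0175]
-0.024 357 [-0.0557 -0.0545 -0.0531] [-0.016  -0.0137 -0.0113]
-0.016 956 [-0.0571 -0.0547 -0.0524] [-0.0096  0.0037  0.0086]
-0.008 1849 [-0.0574 -0.0526 -0.0456] [-0.0251  0.0061  0.0121]
-0.0 1254 [-0.0574 -0.053  -0.0457] [0.0028 0.0073 0.0124]
0.008 769 [-0.0569 -0.0541 -0.0457] [-0.0017  0.01    0.0144]
0.016 81 [-0.0558 -0.0549 -0.0535] [0.0124 0.0141 0.0159]
340
-0.048 11 [-0.054  -0.053  -0.0522] [-0.0351 -0.0324 -0.0305]
-0.04 15 [-0.055  -0.053  -0.0524] [-0.0309 -0.0275 -0.0221]
-0.032 20 [-0.055  -0.0535 -0.0512] [-0.0258 -0.0202 -0.0161]
-0.024 29 [-0.0562 -0.0538 -0.0524] [-0.0187 -0.0121  0.0035]
-0.016 104 [-0.0566 -0.0524 -0.0459] [-0.0175 -0.0028  0.0075]
-0.008 83 [-0.0574 -0.0539 -0.0455] [-0.0499 -0.0031  0.0091]
-0.0 50 [-0.0562 -0.0546 -0.0452] [-0.0627 -0.0015  0.0089]
0.008 24 [-0.056  -0.0537 -0.0453] [-0.0636 -0.0008  0.012 ]
```

```bash
cat > fitp.py <<'E'
import numpy as np
A=np.load('A.npy')
k=((A[:,1]<-.018)|(A[:,1]>.0165));W=A[k]
for _ in range(5):
    m=W[:,1:].mean(0);v=np.linalg.svd(W[:,1:]-m,full_matrices=False)[2][0];n=np.array([-v[1],v[0]]);e=(W[:,1:]-m)@n;W=W[np.abs(e)<2*e.std()+1e-4]
dip=np.arctan2(v[1],v[0])%np.pi
print('dip',dip,'theta',dip/2,e.std(),len(W),'offset of line from axis',-m@n)
W2=A[(A[:,1]<-.018)];p=np.polyfit(W2[:,1],W2[:,2],1);print('front only',np.arctan(p[0])/2)
E
python3 fitp.py
```

```text
dip 0.6546316730778114 theta 0.3273158365389057 0.0005646105475019419 1062 offset of line from axis -0.0011669371342951454
front only 0.329301162090042
```

Request:
apply_moves([
  [[-0.0003, 0, -0.001, 0, -0.012, 0], [-0.0002, 0, -0.001, 0, -0.011, 0], [0, 0, 0, 0, 0, 0], [0, 0, 0, 0, 0, 0]],
])

```text
time_s: 21.1
ee_pos: [0.6239, 0.1889, 0.2638]
orientation: [-0.406, 0.391, 0.595, 0.573]
force: [-2.4, -0.9, 7.4]
finger_gap: 0.16
```

```bash
python3 ang.py a3;python3 look.py w13 lid_mark; python3 ptr.py|head -8; python3 fitp.py
python3 - <<'E'
from h import *
c=np.load('last.npy',allow_pickle=True)[0];a=c['img'];cv2.imwrite('pics/w13c.png',cv2.resize(a[120:240,40:180],None,fx=5,fy=5,interpolation=2))
E
```

```text
21.1 [0.6239 0.1889 0.2638] [-2.3966 -0.8623  7.3585] [-0.2459  0.5442  0.0953] 0.15988492046543076
[-0.7039  0.3349  0.7128  1.5143 -0.5987  1.4103  1.7018]
tool tilt -0.3731336362774971
bar [0.6242 0.1815 0.2828] theta from bar 0.3616752848929016 radius 0.09223046073805755
plane n [ 0.0316 -0.9407 -0.3378] 213 tilt 0.3446072510885568 0.002098888384103687
21.15 [0.6239 0.1889 0.2638] [-0.4064  0.3905  0.5951  0.5729] [-0.0362  0.9304  0.3647] 0.17129122602211194 [-2.3616 -1.5943  7.165 ]
[-0.7039  0.3349  0.7128  1.5143 -0.5987  1.4103  1.7017]
lid_mark 0.78 [0.6232 0.07   0.0749] [ 84. 187.]
[[ -0.019   -0.3646  -0.0023 146.    ]
 [ -0.0084  -0.3684  -0.002  158.    ]
 [ -0.0099  -0.359   -0.0017 155.    ]
 [ -0.0241  -0.3738  -0.002  140.    ]
 [ -0.0188  -0.3537  -0.002  158.    ]
 [ -0.0716  -0.3668  -0.0023 143.    ]] tilt [0.3496 0.353  0.3447 0.3577 0.3399 0.3515] 0.34941866726738857
6208
-0.048 116 [-0.0554 -0.0545 -0.0532] [-0.0355 -0.0341 -0.0326]
dip 0.7075409361338678 theta 0.3537704680669339 0.0005765969302892882 990 offset of line from axis -0.0011707449793588085
front only 0.3591406087097258
```

View pics/w13c.png

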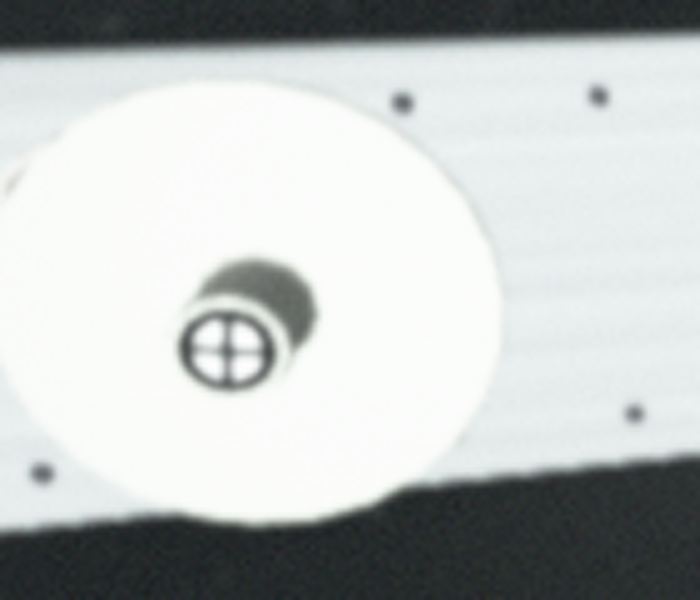

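Run:
```python
from h import *
c=np.load('last.npy',allow_pickle=True)[0]
sy=np.array([-.0377,.9993,0]);sx=np.array([.9993,.0377,0]);ax=np.array([.6227,.2098,.195])
d=np.median(c['depth'][187:192,83:88]);o=np.array(c['position'])
p=px2w(c,np.float64(85.2),np.float64(189.4),d);print('depth mark',p)
r=px2w(c,np.float64(85.2),np.float64(189.4),1.)-o;q=o+r*(.078-o[2])/r[2];print('plane mark',q)
for m in(p,q,np.array([.6253,.0711,.078])):
    v=m-ax;print('x off',v@sx,'theta',np.arctan2(-v[2],-v@sy)/2)
A=np.load('A.npy')
# upright tops / hub: y-range per z
k=(A[:,2]>.002);print(np.percentile(A[k],[1,50,99],axis=0))
print(o)
```

```text
depth mark [0.625  0.0714 0.0785]
plane mark [0.6252 0.0713 0.078 ]
x off -0.00286944695498465 theta 0.34988664778700407
x off -0.002749842800169268 theta 0.35078894284173845
x off -0.0026308100000000637 theta 0.3503663208525059
[[-0.0589 -0.0121  0.0022]
 [-0.0539 -0.0003  0.009 ]
 [-0.0451  0.0172  0.0162]]
[0.545  0.1297 0.4081]
```

Request:
apply_moves([
  [[0, 0, 0.0002, 0, 0.002, 0], [0, 0, 0, 0, 0, 0], [0, 0, 0, 0, 0, 0]],
])

```text
time_s: 22.22
ee_pos: [0.6239, 0.1892, 0.2639]
orientation: [-0.407, 0.391, 0.595, 0.573]
force: [-2.0, -2.5, 7.6]
finger_gap: 0.159
```

```bash
python3 ang.py a4; for i in 1 2; do python3 ptr.py|grep -o 'tilt.*'; python3 fitp.py; done
python3 - <<'E'
from h import *
c=cam('side','sideF')
for l in ('lid_mark','lid_seat','vial_violet','vial_stray','beaker','dish_rim'):
        for r in spot_point(l,'side')[:3]: print(l,round(r['score'],2),np.round(r['position'],4))
E
```

```text
22.225 [0.6239 0.1892 0.2639] [-1.986  -2.4948  7.5852] [-0.249   0.4681  0.1968] 0.15938523377913905
[-0.7055  0.3349  0.713   1.5136 -0.5967  1.4102  1.6998]
tool tilt -0.3711731674068467
bar [0.6242 0.1818 0.2829] theta from bar 0.35804374054652777 radius 0.09226901260997919
plane n [ 0.0376 -0.9373 -0.3465] 214 tilt 0.35380316524435507 0.0020618932060280557
tilt [0.3671 0.319  0.3391 0.3369 0.3235 0.3437] 0.33831158179827975
dip 0.6947587297303187 theta 0.34737936486515936 0.0005900698283409555 1009 offset of line from axis -0.0009304429634722953
front only 0.3533919166521828
tilt [0.3624 0.3436 0.34   0.3181 0.3787 0.37  ] 0.3522988486617359
dip 0.6945667623528022 theta 0.3472833811764011 0.0006078976702758189 1022 offset of line from axis -0.0008733892693557958
front only 0.3537250894577906
lid_mark 0.95 [ 0.3855 -0.2854  0.043 ]
lid_mark 0.61 [0.6302 0.0698 0.0781]
lid_mark 0.58 [ 0.4586 -0.0363  0.0382]
lid_seat 0.74 [ 0.4576 -0.0387  0.0034]
lid_seat 0.7 [ 0.3856 -0.2912  0.0018]
lid_seat 0.61 [0.6231 0.0695 0.0411]
vial_violet 0.55 [ 0.7238 -0.0433  0.0001]
vial_stray 0.73 [ 0.4914 -0.436   0.0008]
beaker 0.88 [ 0.5149  0.4016 -0.0034]
dish_rim 0.74 [0.4773 0.2106 0.0294]
dish_rim 0.41 [0.6237 0.0718 0.0374]
```

View pics/sideF.png

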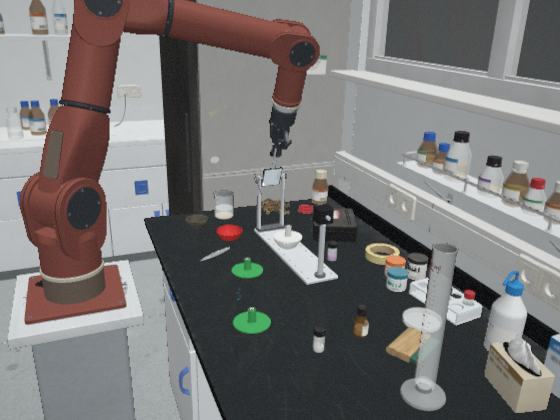

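The tilt estimates bracket the target of about 0.3505 rad, and the bystanders haven't moved. Handing in.

```bash
python3 -c "
from station import env
print(env.sign_off())"
```

```text
the job is handed in; nothing more can be done
None
```

The white lid is on the dish and I handed the job in at about 23 s, with the gripper still holding the mirror bar at the target angle.

- **Lid:** I lowered it until it touched the dish (about 6 N), eased off and let go. It looks level. The mark measured 78 mm high at (0.625, 0.071), which matches a seated lid, and the dish showed no shift beyond the measuring error.
- **Mirror:** The tilt needed was about 0.3505 rad. My last checks bracketed it but did not fully agree:

| Check | Tilt (rad) |
|---|---|
| Pointer, whole length | 0.347 |
| Pointer, front part only | 0.354 |
| Mirror face from depth (two averages) | 0.338 and 0.352 |
| Bar position from the arm | 0.358 |

- **Sideways offset:** The mark lies about 1–3 mm toward the robot from the line of sight, and tilting cannot correct that.
- **Fingers:** The pictures showed the fingertips roughly 10–20 mm farther back than the description says. I gripped the bar about 12 mm lower than planned so it sat well within the pads. The lid was probably held only by the top of its knob, but it stayed steady.
- **Bystanders:** The vials and the beaker were measured where they stood at the start.

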